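Open the blue vacuum-filter housing

ROBOT

A 6-joint arm with a two-finger parallel gripper is mounted at the origin on the work surface. World frame = base frame: x ahead of the robot, y to its left, z up, the work surface at z = 0. Lengths are in m, angles in rad, forces in N, time in s.
With the tool pointing down it reaches from about 0.25 to 0.775 m from the base axis. Payload 4 kg.
Tool frame: the origin (TCP) lies midway between the tips of the shut fingers; the grasp point (between the pads) lies grip_point_offset behind it (grip_point_offset is the distance from the TCP to the grasp point, in m); z points along the fingers, y is the line along which they close (so a half turn about z gives the same grasp; the last joint's range is limited). The gripper opens to 94 mm and grips with 3 to 60 N. Pads are 16 mm wide; open, the fingers measure 119 mm over their backs; the gripper's body (75 mm by 177 mm) begins 78 mm behind the grasp point.
Start: joints at [1.052, 0.087, 1.371, -0, 1.684, -0.103], TCP at [0.222, 0.503, 0.206] pointing down, gripper open.
Joint ranges: [-3.1, 3.1], [-0.76, 2.03], [0.27, 2.55], [-1.08, 4.22], [0.17, 2.65], [-2.57, 2.57]. Speed limits (rad/s): [2.79, 2.79, 3.14, 3.14, 3.14, 3.14].

INTERFACE

Orientations are given as [roll, pitch, yaw] about the fixed x, y, z axes, in that order (R = Rz(yaw) Ry(pitch) Rx(roll)).
In Python, from bench import * gives the robot as it stands. The module is installed in compiled form; this text tells all that it offers.
- The arm moves only by the tool apply_moves, never from a script. Its argument "commands" is a list of rows, each a list of 7 numbers: the turn, a rotation vector about the world's x, y, z in rad, then the shift along the world's x, y, z in m, then the opening in per cent of the stroke, from 0 (shut) to 100 (fully open). In form: [[ax, ay, az, x, y, z, jaw], ...]. A call has exactly 5 rows; each row is the pose to reach, as a shift and turn from the pose commanded when the call began; what a row does not reach only later rows make up. A row lasts 1/10 s, in which the tool goes at most 50 mm and 8.59 degrees, less where a joint would pass 70% of its speed; a pose out of reach is approached as far as the arm can. A call with a gripper value outside its range is refused whole. The fingers move at their own pace and stop on an object; the grip force is fixed at half the most. Time passes only in rows, so rows that repeat a pose let the fingers close, or fill a call up. It gives the time, the measured TCP pose, the force, the opening and the grip force at its end, in the units of the state.
- get_obs(): the state, without advancing time (a new reading comes with each control period).
- snapshot(name): name is "side" or "top"; returns a dict with "pixels" (400x640x3 uint8, red, green, blue), "vertical_fov" (degrees; the focal length in pixels is half the picture's height over the tangent of half this angle, whatever the lens; pixels are square), "cx", "cy" (the principal point, pixels), "k1" (the pictures are not rectified: a ray, as slopes to the right and down, at radius r is drawn at 1 + k1 r^2 times it, then the intrinsics apply), "rvec" (rotation vector, rad) and "tvec" (3), from world to camera coordinates, as OpenCV has them. Camera axes: x right, y down, z forward; pixel columns grow to the right and rows downward; lengths in m; the calibration is good to about 2 mm. A picture is of the moment at which its call begins. There is no depth.
- close_job(): hands the job in; it is judged then, once.
Trained networks look in the newest picture that a camera, given by its name, has taken for a name from the list of things; names that differ only in an ending like _2 or _b are one class to them, and where a whole thing is asked for, a point or a joint stands for the part that bears it (a point fixed in the world has none). Each returns a list of dicts, best first, with "score" (0 to 1); they miss things now and then, are a little off and sometimes report something else, mostly with a low value. They report only what shows in the picture. A call takes as long as a camera call. They do not tell look-alikes from the thing itself.
- masks_of(camera, query): "mask" (400x640 bool, what is visible of it) and "extent" ([left, top, right, bottom] in pixels, round what is visible of it).
- place_of(camera, query): "pixel" ([column, row] in pixels: a listed point, or the origin of a listed thing).
The state is a dict: "time": time; "joint_positions": joint angles; "qvel": joint speeds; "joint_torque": joint torques, N m; "tool_pos": TCP position; "ee_rot": TCP orientation; "wrist_force": force on the tool from outside, world axes, zero at the start; "wrist_torque": the same for the moment, N m; "width": finger opening in m; "finger_force": force on a finger pad.
Only numpy, scipy, OpenCV 4.12 (cv2) and the standard library are available. Lean on these libraries where they do the work, as an engineer would, in place of code of your own. Each camera call takes 0.05 s, during which the arm holds its last target. There are 200 camera calls.

TASK

The filter under the blue cover is due for a change. Twist the blue bayonet cover a quarter turn counter-clockwise to unlock it, lift it straight off its housing and set it down, wing grip up, in the yellow tray, lowering it onto the tray floor rather than dropping it. Leave the green cover alone.

Things in the scene. Friction and masses are not known exactly. Their poses are not given: they have to be found in the camera images.
- blue_grip (a point): Loose blue cover, 0.1 to 0.25 kg: disc 58 mm across, 13 thick; on it an upright bar (the wing grip) 46 long, 14 wide, 36 high; two lugs (14 wide, 6 thick, 76 over both ends) at the disc's foot, in line with the bar. Point: centre of the bar on the cover's axis, 18 mm above the disc's top, 18 below the bar's top, 31 above the underside. x along the bar, z up. Turns easily, no spring, 2 mm play.
- blue_housing: Fixed aluminium housing, 100 mm wide; origin under its centre on the table, z up. Rim 67 mm up, cover's seat 55, disc's top 68, bar's top 104. Locked: bar along housing x (within 5 degrees), lugs under two dark steel lips. Turned counter-clockwise seen from above by 55 to 100 degrees the lugs are clear and the cover lifts straight out; hard stops at 105 degrees and, clockwise, at 8.
- tray_in (a point): Centre of the inner floor of the fixed yellow plastic tray, 5 mm above the table. Inside 170 mm along x and 190 mm along y; rim 11 mm above this floor. z up.
- green_tip (a point): One end of the top of the bar grip on the green cover, which is locked in a second, identical housing, this point 104 mm above the table. That cover's axis lies 23 mm from here along -x; z up. To be left unturned.
Things that resemble listed ones, but are neither listed nor needed, are in the scene too. There is more than one size of the part that bears blue_grip; the job needs the larger.

How it is judged:
By the outcome, as a careful person would: the job done as asked, in the order asked, and still so for the second after the job is handed in, with the robot touching nothing.
It also fails if it takes over 54 s, if anything falls off the work surface, if the arm or the gripper's body presses on something with over 40 N, if the wrist force passes 120 N, or if a joint passes its speed limit or range.

## Working session

There is one attempt and no reset: what is moved stays moved. The work goes in short steps, Python scripts to look and compute and a tool call to move; the robot and the scene stay as the last step left them, time stands still between calls to the robot, and variables do not carry over. Pictures are saved under pics/ and viewed, at most 10 in all, crops included, and the job is handed in when it is done.

Besides the shell and the picture viewer there is one more tool, called after ">>>" by a JSON object that holds its "fn" and its "kwargs". apply_moves: Moves the arm, as the interface text tells. Its arguments: {"type":"object","properties":{"commands":{"type":"array"}},"required":["commands"]}

```bash
mkdir -p pics
cat > h.py <<'E'
from bench import *
import numpy as np, cv2
def ray(s,px):
    f=200/np.tan(np.radians(s["vertical_fov"])/2)
    d=(np.array(px,float)-[s["cx"],s["cy"]])/f
    u=d.copy()
    for _ in range(20): u=d/(1+s["k1"]*(u@u))
    R=cv2.Rodrigues(np.array(s["rvec"],float))[0]; t=np.array(s["tvec"],float).ravel()
    return -R.T@t, R.T@np.array([u[0],u[1],1])
def atz(s,px,z):
    o,d=ray(s,px); return o+d*(z-o[2])/d[2]
def proj(s,P):
    f=200/np.tan(np.radians(s["vertical_fov"])/2)
    R=cv2.Rodrigues(np.array(s["rvec"],float))[0]; c=R@np.array(P,float)+np.array(s["tvec"],float).ravel()
    u=c[:2]/c[2]; return u*(1+s["k1"]*(u@u))*f+[s["cx"],s["cy"]]
def save(s,n,box=None,k=1):
    p=cv2.cvtColor(s["pixels"],cv2.COLOR_RGB2BGR)
    if box: p=p[box[1]:box[3],box[0]:box[2]]
    cv2.imwrite("pics/"+n,cv2.resize(p,None,fx=k,fy=k,interpolation=cv2.INTER_CUBIC))
E
python3 - <<'E'
from h import *
np.set_printoptions(precision=4,suppress=True)
S={}
for c in("top","side"):
    s=S[c]=snapshot(c); save(s,c+"1.png"); print(c,ray(s,[s["cx"],s["cy"]]))
    for q,z in(("blue_grip",.086),("blue_housing",0),("tray_in",.005),("green_tip",.104)):
        for r in place_of(c,q): print(c,q,round(r["score"],2),np.round(r["pixel"],1),atz(s,r["pixel"],z))
    for q in("blue_grip",):
        for r in masks_of(c,q): print(q,"mask",round(r["score"],2),r["extent"])
o=get_obs(); print(o)
E
```

```text
top (array([0.3717, 0.0097, 1.2382]), array([ 0.143 ,  0.0056, -0.9897]))
top blue_grip 0.82 [314.7 205.1] [0.5181 0.0248 0.086 ]
top blue_grip 0.65 [362.2 211.3] [ 0.5022 -0.095   0.086 ]
top blue_housing 0.61 [228.2 167.4] [0.6338 0.2638 0.    ]
top tray_in 0.64 [432.1 215.7] [ 0.4994 -0.2897  0.005 ]
top green_tip 0.95 [227.5 167.3] [0.6121 0.2442 0.104 ]
blue_grip mask 0.96 [303.8, 195.9, 325.5, 219.5]
blue_grip mask 0.66 [353.0, 198.8, 368.4, 220.9]
side (array([ 0.3949, -0.8208,  0.8817]), array([ 0.1275,  0.7155, -0.6869]))
side blue_grip 0.69 [303.9 194.4] [0.5162 0.0348 0.086 ]
side blue_grip 0.65 [313.1 253.9] [ 0.5034 -0.1458  0.086 ]
side blue_housing 0.59 [308.6 220.4] [0.5243 0.0337 0.    ]
side tray_in 0.88 [325.7 331.9] [ 0.501  -0.2804  0.005 ]
side green_tip 0.92 [327.9 130.5] [0.6168 0.2428 0.104 ]
blue_grip mask 0.81 [303.2, 245.6, 326.0, 264.3]
blue_grip mask 0.64 [293.7, 188.3, 318.0, 213.9]
{'time': 0.6, 'joint_positions': array([ 1.0519,  0.0872,  1.3707,  0.    ,  1.6836, -0.1031]), 'qvel': array([-0.0006, -0.0003, -0.0011,  0.0005, -0.    , -0.0014]), 'joint_torque': array([ -0.0004, -33.9779, -30.2419,   0.0717,   0.0237,  -0.    ]), 'tool_pos': array([0.2222, 0.5032, 0.2055]), 'ee_rot': array([3.1415, 0.    , 2.7258]), 'wrist_force': array([-0.1111,  0.1608, -0.3993]), 'wrist_torque': array([ 0.0047, -0.0216, -0.0093]), 'finger_force': 0.0, 'width': 0.09409391774461776}
```

Run:
```python
from h import *
s=snapshot("top"); t=snapshot("side")
a=cv2.resize(s["pixels"][140:280,200:500],None,fx=2.6,fy=2.6,interpolation=cv2.INTER_CUBIC)
cv2.imwrite("pics/t2.png",a[:,:,::-1])
b=s["pixels"][175:245,280:390]; c=t["pixels"][170:280,270:380]
f=lambda x:cv2.resize(x,(400,int(400*x.shape[0]/x.shape[1])),interpolation=cv2.INTER_CUBIC)
b,c=f(b),f(c); b=cv2.copyMakeBorder(b,0,400-len(b),0,0,cv2.BORDER_CONSTANT)
cv2.imwrite("pics/c2.png",np.hstack([b,c])[:,:,::-1])
```

```text
(no output)
```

View pics/t2.png

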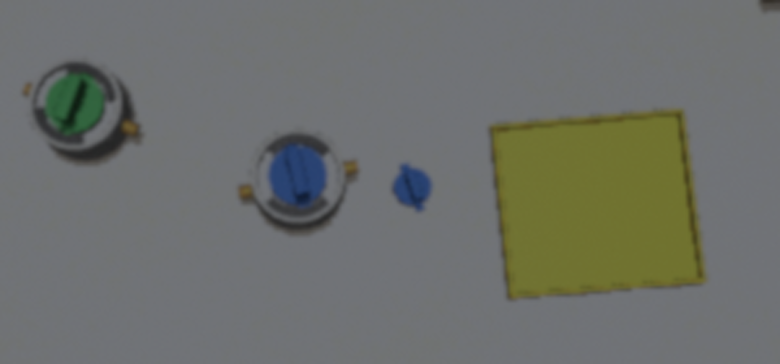

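View pics/c2.png

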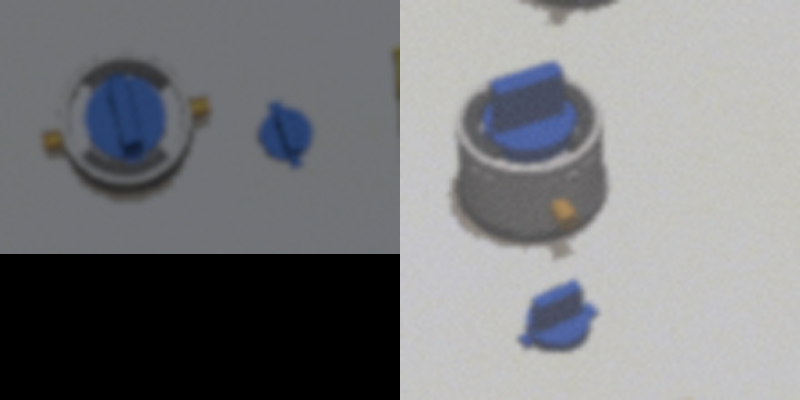

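View pics/side1.png

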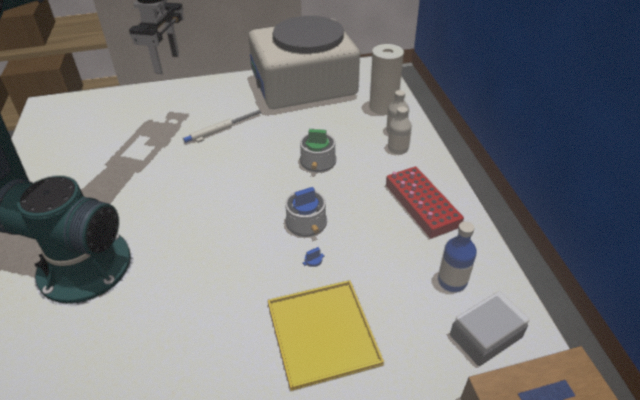

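The look-alikes are the large cover in its housing (top 315,205; side 304,194) and a small loose blue cover on the table (top 362,211; side 313,254). I choose the larger one in the housing, and the crop confirms it: rim, dark lips and bar along housing x. Its silhouette can now be fitted precisely.

```bash
cat > fit.py <<'E'
from h import *
from scipy.optimize import minimize
def blue(s,b):
    p=s["pixels"].astype(float); m=(p[...,2]-p[...,0])/(p.sum(2)+1)
    m=m[b[1]:b[3],b[0]:b[2]]; return np.clip((m-np.median(m))/(np.percentile(m,98)-np.median(m)),0,1)
def render(s,b,x,y,a,z0,full=False,K=4):
    im=np.zeros(((b[3]-b[1])*K,(b[2]-b[0])*K),np.uint8)
    R=np.array([[np.cos(a),-np.sin(a)],[np.sin(a),np.cos(a)]])
    def hull(P,zs):
        q=np.array([proj(s,[*(R@p+[x,y]),z0+z]) for z in zs for p in P])
        q=((q-[b[0],b[1]]+.5)*K*16).astype(np.int32)
        cv2.fillConvexPoly(im,cv2.convexHull(q),255,shift=4)
    t=np.linspace(0,2*np.pi,40)
    hull(np.c_[np.cos(t),np.sin(t)]*.029,[0,.013] if full else [.012,.013])
    bx=lambda l,w:np.array([[l,w],[-l,w],[l,-w],[-l,-w]])/2
    hull(bx(.046,.014),[.013,.049])
    if full: hull(bx(.076,.014),[0,.006])
    return cv2.GaussianBlur(cv2.resize(im,None,fx=1/K,fy=1/K,interpolation=cv2.INTER_AREA)/255.,(0,0),.8)
def fit(views,x0,z0,full=False):
    T=[(s,b,blue(s,b)) for s,b in views]
    def c(v): return sum(((render(s,b,v[0],v[1],v[2]*10,z0,full)-m)**2).sum() for s,b,m in T)
    best=None
    for a in np.radians(x0[2]):
        r=minimize(c,[x0[0],x0[1],a/10],method="Nelder-Mead",options=dict(initial_simplex=np.array([x0[0],x0[1],a/10])+np.array([[0,0,0],[.006,0,0],[0,.006,0],[0,0,.02]]),xatol=1e-5,fatol=1e-3))
        if best is None or r.fun<best.fun: best=r
    return best.x[:2],np.degrees(best.x[2]*10),best.fun
E
python3 - <<'E'
from fit import *
T=snapshot("top"); S=snapshot("side")
t=(T,[296,186,334,230]); s=(S,[284,178,330,228])
for v in([t,s],[t],[s]): print(fit(v,(.517,.03,[0,12,24,100]),.055))
import bench; print(grip_point_offset)
print(get_obs()["time"])
E
```

```text
(array([0.51612231, 0.02663643]), np.float64(22.177473347615642), np.float64(79.64188409564666))
(array([0.51625203, 0.02711356]), np.float64(30.964832009373264), np.float64(6.549973216170201))
(array([0.51625038, 0.02596438]), np.float64(18.40927145591315), np.float64(72.11409820546746))
0.0188
0.8
```

Run:
```python
from fit import *
T=snapshot("top"); S=snapshot("side")
for s,a,b,o in((S,(88,80),(160,65),(270,170)),(T,(117,80),(131,150),(280,175)),(T,(52,141),(200,107),(280,175))):
    A,B=[atz(s,np.array(p)*.275+o,.104) for p in(a,b)]; d=A-B; print(A,B,np.degrees(np.arctan2(d[1],d[0]))%180)
def draw(s,b,k,ang):
    im=cv2.resize(s["pixels"][b[1]:b[3],b[0]:b[2]],None,fx=k,fy=k,interpolation=cv2.INTER_CUBIC).copy()
    im=np.clip(im.astype(float)*1.6,0,255).astype(np.uint8)
    a=np.radians(ang); R=np.array([[np.cos(a),-np.sin(a)],[np.sin(a),np.cos(a)]])
    P=np.array([[1,1],[1,-1],[-1,-1],[-1,1]])*[.023,.007]
    q=np.array([proj(s,[*(R@p+[.5162,.0266]),.104]) for p in P])
    q=((q-[b[0],b[1]]+.5)*k).astype(np.int32); cv2.polylines(im,[q],True,(255,255,0),1); return im
rows=[np.hstack([draw(s,b,6,a) for a in(12,18,24)]) for s,b in((T,[296,186,336,230]),(S,[284,182,324,226]))]
cv2.imwrite("pics/ov.png",np.vstack(rows)[:,:,::-1])
```

```text
[0.49344572 0.0279514  0.104     ] [0.53977132 0.03208698 0.104     ] 5.101383571642742
[0.5362298 0.0308947 0.104    ] [0.48796303 0.02127649 0.104     ] 11.269817887474739
[0.49419781 0.07522501 0.104     ] [ 0.51747782 -0.02595653  0.104     ] 102.95720569959974
```

View pics/ov.png

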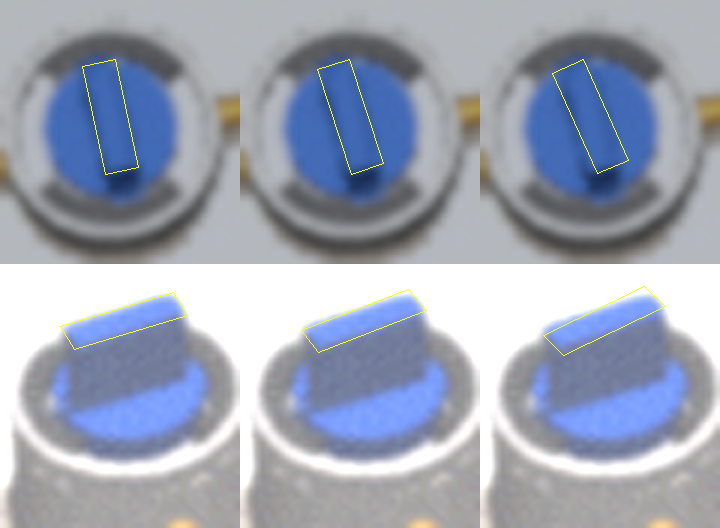

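The 12° outline fits in both views: bar top at about (110,117) in the top-left panel and (125,320) in the bottom-left panel. Cover axis is at (0.516, 0.027) with bar yaw of about 12°. Moving over it now.

>>> {"fn": "apply_moves", "kwargs": {"commands": [[0, 0, -0.126, 0.015, -0.024, 0, 100], [0, 0, -0.252, 0.03, -0.048, 0, 100], [0, 0, -0.378, 0.045, -0.072, 0, 100], [0, 0, -0.504, 0.06, -0.096, 0, 100], [0, 0, -0.63, 0.074, -0.12, 0, 100]]}}

```text
time: 1.4
tool_pos: [0.2967, 0.3822, 0.2056]
ee_rot: [3.141, 0.0, 2.091]
wrist_force: [-0.8, 0.0, 0.5]
width: 0.0936
finger_force: 0.0
```

>>> {"fn": "apply_moves", "kwargs": {"commands": [[0, 0, -0.126, 0.015, -0.024, 0, 100], [0, 0, -0.252, 0.03, -0.048, 0, 100], [0, 0, -0.378, 0.045, -0.072, 0, 100], [0, 0, -0.504, 0.06, -0.096, 0, 100], [0, 0, -0.63, 0.074, -0.12, 0, 100]]}}

```text
time: 1.9
tool_pos: [0.3707, 0.2621, 0.2057]
ee_rot: [3.141, -0.0, 1.461]
wrist_force: [-0.2, 0.4, 0.3]
width: 0.094
finger_force: 0.0
```

>>> {"fn": "apply_moves", "kwargs": {"commands": [[0, 0, -0.126, 0.015, -0.024, 0, 100], [0, 0, -0.252, 0.03, -0.048, 0, 100], [0, 0, -0.378, 0.045, -0.072, 0, 100], [0, 0, -0.504, 0.06, -0.096, 0, 100], [0, 0, -0.63, 0.074, -0.12, 0, 100]]}}

```text
time: 2.4
tool_pos: [0.4447, 0.1421, 0.2056]
ee_rot: [3.141, -0.0, 0.83]
wrist_force: [0.1, 0.5, 0.7]
width: 0.094
finger_force: 0.0
```

>>> {"fn": "apply_moves", "kwargs": {"commands": [[0, 0, -0.126, 0.015, -0.024, 0, 100], [0, 0, -0.252, 0.03, -0.048, 0, 100], [0, 0, -0.378, 0.045, -0.072, -0.01, 100], [0, 0, -0.504, 0.06, -0.096, -0.03, 100], [0, 0, -0.626, 0.072, -0.1166, -0.05, 100]]}}

```text
time: 2.9
tool_pos: [0.5173, 0.0252, 0.1555]
ee_rot: [3.141, -0.002, 0.204]
wrist_force: [-0.6, -0.0, 0.1]
width: 0.0939
finger_force: 0.0
```

>>> {"fn": "apply_moves", "kwargs": {"commands": [[0, 0, 0, -0.001, 0.0014, -0.02, 70], [0, 0, 0, -0.001, 0.0014, -0.04, 50], [0, 0, 0, -0.001, 0.0014, -0.06, 50], [0, 0, 0, -0.001, 0.0014, -0.075, 50], [0, 0, 0, -0.001, 0.0014, -0.082, 50]]}}

```text
time: 3.4
tool_pos: [0.5141, 0.028, 0.0717]
ee_rot: [-3.141, 0.003, 0.21]
wrist_force: [-0.3, -0.7, -0.2]
width: 0.0575
finger_force: 0.0
```

Run:
```python
from h import *
o=get_obs(); print(o["tool_pos"],o["wrist_force"],o["width"])
T=snapshot("top"); S=snapshot("side")
f=lambda s,x,y:cv2.resize(s["pixels"][y:y+80,x:x+80],(400,400),interpolation=cv2.INTER_CUBIC)
cv2.imwrite("pics/g.png",np.hstack([f(T,275,165),f(S,264,150)])[:,:,::-1])
```

```text
[0.51405442 0.02797255 0.07173309] [-0.2711286  -0.70667614 -0.16289013] 0.05752727558844565
```

View pics/g.png

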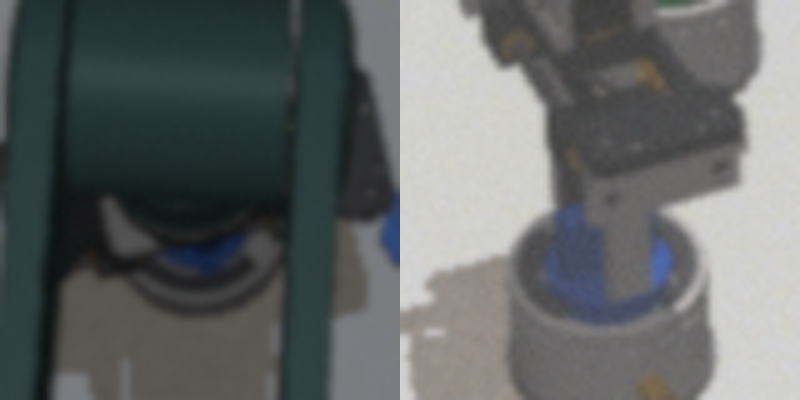

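The left panel shows mostly the arm, with the blue disc near (205,250). The right panel shows the near finger in front of the bar at about (630,250), clear of the rim, so I'll close.

>>> {"fn": "apply_moves", "kwargs": {"commands": [[0, 0, 0, 0.001, 0, 0.001, 30], [0, 0, 0, 0.001, 0, 0.001, 15], [0, 0, 0, 0.001, 0, 0.001, 0], [0, 0, 0, 0.001, 0, 0.001, 0], [0, 0, 0, 0.001, 0, 0.001, 0]]}}

```text
time: 4.0
tool_pos: [0.5165, 0.0279, 0.075]
ee_rot: [3.141, -0.001, 0.21]
wrist_force: [-0.0, -0.7, 1.9]
width: 0.0136
finger_force: 29.9
```

```bash
python3 -c "
from h import *
o=get_obs()
for k in o: print(k,np.round(o[k],4))"
```

```text
time 4.0
joint_positions [-5.5500e-02  7.7500e-02  1.6440e+00 -2.0000e-04  1.4191e+00  1.3055e+00]
qvel [0.0007 0.0004 0.0006 0.0018 0.002  0.0017]
joint_torque [ 3.72000e-02 -3.12792e+01 -2.81049e+01  4.49000e-02 -1.10000e-01
  1.60000e-03]
tool_pos [0.5165 0.0279 0.075 ]
ee_rot [ 3.1412e+00 -9.0000e-04  2.0980e-01]
wrist_force [-0.036  -0.7065  1.9398]
wrist_torque [-0.0389  0.1533 -0.0396]
finger_force 29.9124
width 0.0136
```

>>> {"fn": "apply_moves", "kwargs": {"commands": [[0, 0, 0.07, 0, 0, 0, 0], [0, 0, 0.14, 0, 0, 0, 0], [0, 0, 0.21, 0, 0, 0, 0], [0, 0, 0.28, 0, 0, 0, 0], [0, 0, 0.35, 0, 0, 0, 0]]}}

```text
time: 4.5
tool_pos: [0.5166, 0.028, 0.0751]
ee_rot: [3.141, -0.001, 0.563]
wrist_force: [-0.0, 0.7, 1.8]
width: 0.0138
finger_force: 29.9
```

```bash
python3 -c "
from h import *
o=get_obs()
print(o['tool_pos'],o['wrist_force'],o['wrist_torque'],o['width'])"
```

```text
[0.51655392 0.02799223 0.07505916] [-0.04216574  0.68401526  1.79571148] [ 0.01983097  0.11381722 -0.06713071] 0.01380914370419626
```

Low force and torque, so it's turning freely.

>>> {"fn": "apply_moves", "kwargs": {"commands": [[0, 0, 0.07, 0, 0, 0, 0], [0, 0, 0.14, 0, 0, 0, 0], [0, 0, 0.21, 0, 0, 0, 0], [0, 0, 0.28, 0, 0, 0, 0], [0, 0, 0.35, 0, 0, 0, 0]]}}

```text
time: 5.0
tool_pos: [0.5165, 0.0281, 0.075]
ee_rot: [3.141, -0.001, 0.913]
wrist_force: [0.1, 1.1, 1.0]
width: 0.0136
finger_force: 29.9
```

>>> {"fn": "apply_moves", "kwargs": {"commands": [[0, 0, 0.07, 0, 0, 0, 0], [0, 0, 0.14, 0, 0, 0, 0], [0, 0, 0.21, 0, 0, 0, 0], [0, 0, 0.28, 0, 0, 0, 0], [0, 0, 0.35, 0, 0, 0, 0]]}}

```text
time: 5.5
tool_pos: [0.5165, 0.0282, 0.075]
ee_rot: [3.141, -0.001, 1.263]
wrist_force: [0.3, 0.1, 1.6]
width: 0.0138
finger_force: 29.9
```

>>> {"fn": "apply_moves", "kwargs": {"commands": [[0, 0, 0.07, 0, 0, 0, 0], [0, 0, 0.14, 0, 0, 0, 0], [0, 0, 0.21, 0, 0, 0, 0], [0, 0, 0.28, 0, 0, 0, 0], [0, 0, 0.35, 0, 0, 0, 0]]}}

```text
time: 6.0
tool_pos: [0.5164, 0.0282, 0.075]
ee_rot: [3.141, -0.001, 1.613]
wrist_force: [-0.1, 0.7, 1.0]
width: 0.0139
finger_force: 29.9
```

>>> {"fn": "apply_moves", "kwargs": {"commands": [[0, 0, 0, 0, 0, 0.003, 0], [0, 0, 0, 0, 0, 0.006, 0], [0, 0, 0, 0, 0, 0.009, 0], [0, 0, 0, 0, 0, 0.012, 0], [0, 0, 0, 0, 0, 0.015, 0]]}}

```text
time: 6.5
tool_pos: [0.5161, 0.0279, 0.0897]
ee_rot: [-3.141, -0.0, 1.609]
wrist_force: [-0.6, 0.5, -2.0]
width: 0.0138
finger_force: 29.9
```

Run:
```python
from h import *
o=get_obs(); print(o["tool_pos"],o["wrist_force"],o["wrist_torque"],o["width"])
S=snapshot("side"); T=snapshot("top")
f=lambda s,x,y:cv2.resize(s["pixels"][y:y+80,x:x+80],(400,400),interpolation=cv2.INTER_CUBIC)
cv2.imwrite("pics/l.png",np.hstack([f(T,275,165),f(S,264,150)])[:,:,::-1])
```

```text
[0.51609493 0.02792576 0.08966875] [-0.63163809  0.54220375 -2.04668339] [-0.07300125  0.09292009  0.03360048] 0.013756322267542321
```

View pics/l.png

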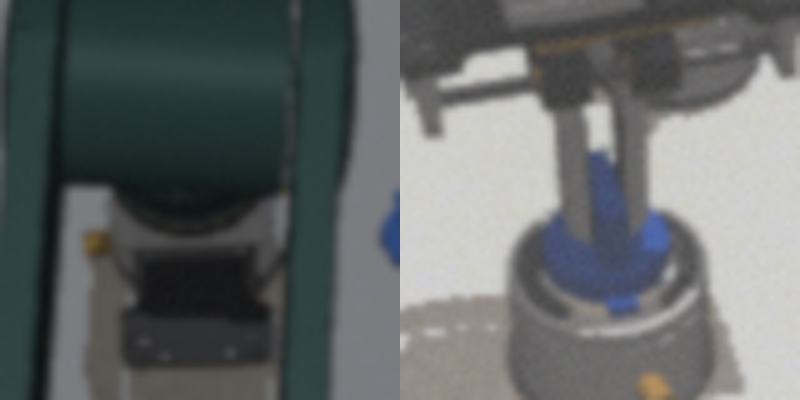

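The right panel shows the cover lifting cleanly between the fingers, with a lug free in view at about (622,303). Continuing straight up, then to the tray.

>>> {"fn": "apply_moves", "kwargs": {"commands": [[0, 0, 0, 0, 0, 0.01, 0], [0, 0, 0, 0, 0, 0.025, 0], [0, 0, 0, 0, 0, 0.045, 0], [0, 0, 0, 0, 0, 0.07, 0], [0, 0, 0, 0, 0, 0.09, 0]]}}

```text
time: 7.1
tool_pos: [0.5165, 0.0279, 0.1816]
ee_rot: [3.14, 0.0, 1.61]
wrist_force: [0.8, -0.2, -1.7]
width: 0.0136
finger_force: 29.9
```

>>> {"fn": "apply_moves", "kwargs": {"commands": [[0, 0, 0, 0, -0.01, 0.005, 0], [0, 0, 0, -0.001, -0.028, 0.005, 0], [0, 0, 0, -0.003, -0.053, 0.005, 0], [0, 0, 0, -0.005, -0.078, 0.005, 0], [0, 0, 0, -0.006, -0.105, 0.005, 0]]}}

```text
time: 7.6
tool_pos: [0.5094, -0.0784, 0.1837]
ee_rot: [-3.14, -0.0, 1.61]
wrist_force: [-0.5, -0.5, -1.6]
width: 0.0137
finger_force: 29.9
```

>>> {"fn": "apply_moves", "kwargs": {"commands": [[0, 0, 0, -0.001, -0.027, 0, 0], [0, 0, 0, -0.002, -0.054, 0, 0], [0, 0, 0, -0.003, -0.081, 0, 0], [0, 0, 0, -0.004, -0.108, 0, 0], [0, 0, 0, -0.006, -0.133, 0, 0]]}}

```text
time: 8.1
tool_pos: [0.5033, -0.2118, 0.1836]
ee_rot: [-3.14, -0.0, 1.609]
wrist_force: [0.4, -0.5, -2.6]
width: 0.0137
finger_force: 29.9
```

>>> {"fn": "apply_moves", "kwargs": {"commands": [[0, 0, 0, -0.001, -0.022, 0, 0], [0, 0, 0, -0.002, -0.042, 0, 0], [0, 0, 0, -0.003, -0.058, 0, 0], [0, 0, 0, -0.004, -0.07, -0.005, 0], [0, 0, 0, -0.004, -0.075, -0.02, 0]]}}

```text
time: 8.6
tool_pos: [0.5006, -0.2868, 0.1652]
ee_rot: [3.139, 0.002, 1.609]
wrist_force: [0.0, 0.3, -1.0]
width: 0.0136
finger_force: 29.9
```

>>> {"fn": "apply_moves", "kwargs": {"commands": [[0, 0, 0, 0, 0, -0.02, 0], [0, 0, 0, 0, 0, -0.045, 0], [0, 0, 0, 0, 0, -0.07, 0], [0, 0, 0, 0, 0, -0.09, 0], [0, 0, 0, 0, 0, -0.105, 0]]}}

```text
time: 9.1
tool_pos: [0.4989, -0.2835, 0.0562]
ee_rot: [-3.138, -0.003, 1.611]
wrist_force: [0.8, 0.2, -2.2]
width: 0.0139
finger_force: 29.9
```

Run:
```python
from h import *
S=snapshot("side"); T=snapshot("top")
o=get_obs(); print(o["tool_pos"],o["ee_rot"],o["wrist_force"],o["width"])
f=lambda s,x,y:cv2.resize(s["pixels"][y:y+130,x:x+130],(400,400),interpolation=cv2.INTER_CUBIC)
cv2.imwrite("pics/p.png",np.hstack([f(T,365,155),f(S,255,260)])[:,:,::-1])
```

```text
[ 0.49815028 -0.28316681  0.05569198] [-3.13617663 -0.00444751  1.61037983] [-0.7391065   0.05607853 -1.5158366 ] 0.013623038197386805
```

View pics/p.png

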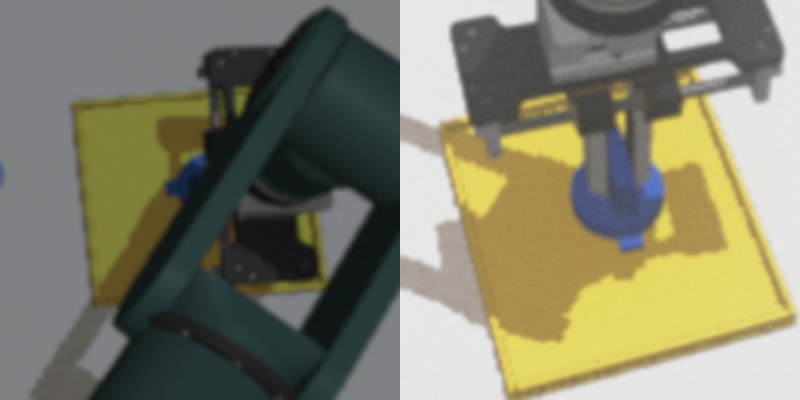

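The right panel shows the cover over the tray at about (617,195), wing up and well inside the rim. Lowering gently.

>>> {"fn": "apply_moves", "kwargs": {"commands": [[0, 0, 0, 0, 0, -0.008, 0], [0, 0, 0, 0, 0, -0.015, 0], [0, 0, 0, 0, 0, -0.02, 0], [0, 0, 0, 0, 0, -0.024, 0], [0, 0, 0, 0, 0, -0.026, 0]]}}

```text
time: 9.7
tool_pos: [0.5001, -0.285, 0.0333]
ee_rot: [3.142, -0.0, 1.61]
wrist_force: [0.3, 0.9, -1.9]
width: 0.014
finger_force: 29.9
```

>>> {"fn": "apply_moves", "kwargs": {"commands": [[0, 0, 0, 0, 0, -0.0005, 0], [0, 0, 0, 0, 0, -0.001, 0], [0, 0, 0, 0, 0, -0.0015, 0], [0, 0, 0, 0, 0, -0.002, 0], [0, 0, 0, 0, 0, -0.002, 0]]}}

```text
time: 10.2
tool_pos: [0.5002, -0.2851, 0.0316]
ee_rot: [3.141, 0.0, 1.61]
wrist_force: [-0.6, 0.5, -2.3]
width: 0.0138
finger_force: 29.9
```

>>> {"fn": "apply_moves", "kwargs": {"commands": [[0, 0, 0, 0, 0, -0.001, 0], [0, 0, 0, 0, 0, -0.002, 0], [0, 0, 0, 0, 0, -0.003, 0], [0, 0, 0, 0, 0, -0.004, 0], [0, 0, 0, 0, 0, -0.004, 0]]}}

```text
time: 10.7
tool_pos: [0.5, -0.285, 0.0272]
ee_rot: [-3.141, -0.0, 1.61]
wrist_force: [-0.1, 0.1, -1.6]
width: 0.0136
finger_force: 29.9
```

>>> {"fn": "apply_moves", "kwargs": {"commands": [[0, 0, 0, 0, 0, -0.0005, 0], [0, 0, 0, 0, 0, -0.001, 0], [0, 0, 0, 0, 0, -0.0015, 0], [0, 0, 0, 0, 0, -0.0015, 0], [0, 0, 0, 0, 0, -0.0015, 0]]}}

```text
time: 11.2
tool_pos: [0.5002, -0.285, 0.026]
ee_rot: [3.142, 0.0, 1.61]
wrist_force: [-0.3, 0.0, -2.4]
width: 0.0137
finger_force: 29.9
```

>>> {"fn": "apply_moves", "kwargs": {"commands": [[0, 0, 0, 0, 0, -0.0005, 0], [0, 0, 0, 0, 0, -0.001, 0], [0, 0, 0, 0, 0, -0.0013, 0], [0, 0, 0, 0, 0, -0.0013, 0], [0, 0, 0, 0, 0, -0.0013, 0]]}}

```text
time: 11.7
tool_pos: [0.5002, -0.2851, 0.0251]
ee_rot: [3.141, 0.0, 1.61]
wrist_force: [-1.0, 0.9, 0.5]
width: 0.0137
finger_force: 29.9
```

>>> {"fn": "apply_moves", "kwargs": {"commands": [[0, 0, 0, 0, 0, -0.0002, 0], [0, 0, 0, 0, 0, -0.0004, 0], [0, 0, 0, 0, 0, -0.0006, 0], [0, 0, 0, 0, 0, -0.0006, 0], [0, 0, 0, 0, 0, -0.0006, 0]]}}

```text
time: 12.2
tool_pos: [0.5002, -0.2851, 0.025]
ee_rot: [3.141, 0.0, 1.61]
wrist_force: [-2.6, 0.6, 5.3]
width: 0.0134
finger_force: 29.9
```

It's on the floor, with about 5 N upward at the wrist. Releasing.

>>> {"fn": "apply_moves", "kwargs": {"commands": [[0, 0, 0, 0, 0, 0, 20], [0, 0, 0, 0, 0, 0, 35], [0, 0, 0, 0, 0, 0, 50], [0, 0, 0, 0, 0, 0, 50], [0, 0, 0, 0, 0, 0, 50]]}}

```text
time: 12.7
tool_pos: [0.5002, -0.285, 0.0239]
ee_rot: [-3.142, -0.0, 1.61]
wrist_force: [-0.3, 1.0, -0.6]
width: 0.0458
finger_force: 0.0
```

>>> {"fn": "apply_moves", "kwargs": {"commands": [[0, 0, 0, 0, 0, 0.01, 50], [0, 0, 0, 0, 0, 0.03, 50], [0, 0, 0, 0, 0, 0.06, 50], [0, 0, 0, 0, 0, 0.1, 50], [0, 0, 0, 0, 0, 0.14, 50]]}}

```text
time: 13.2
tool_pos: [0.4999, -0.2848, 0.1659]
ee_rot: [-3.142, -0.0, 1.61]
wrist_force: [0.2, 0.1, 0.4]
width: 0.047
finger_force: 0.0
```

>>> {"fn": "apply_moves", "kwargs": {"commands": [[0, 0, 0, -0.03, 0, 0.02, 50], [0, 0, 0, -0.06, 0, 0.04, 50], [0, 0, 0, -0.1, 0, 0.05, 50], [0, 0, 0, -0.14, 0, 0.05, 50], [0, 0, 0, -0.16, 0, 0.05, 50]]}}

```text
time: 13.7
tool_pos: [0.3382, -0.2851, 0.216]
ee_rot: [3.14, 0.003, 1.609]
wrist_force: [-0.4, 0.7, -0.4]
width: 0.0468
finger_force: 0.0
```

Run:
```python
from h import *
S=snapshot("side"); T=snapshot("top")
o=get_obs(); print(o["time"],o["tool_pos"],o["wrist_force"],o["width"])
f=lambda s,x,y,w:cv2.resize(s["pixels"][y:y+w,x:x+w],(400,400),interpolation=cv2.INTER_CUBIC)
cv2.imwrite("pics/e.png",np.hstack([f(T,205,120,270),f(S,220,120,270)])[:,:,::-1])
```

```text
13.8 [ 0.33860308 -0.28524859  0.21568908] [-0.20549142 -0.07760913  0.37068295] 0.04686136409922035
```

View pics/e.png

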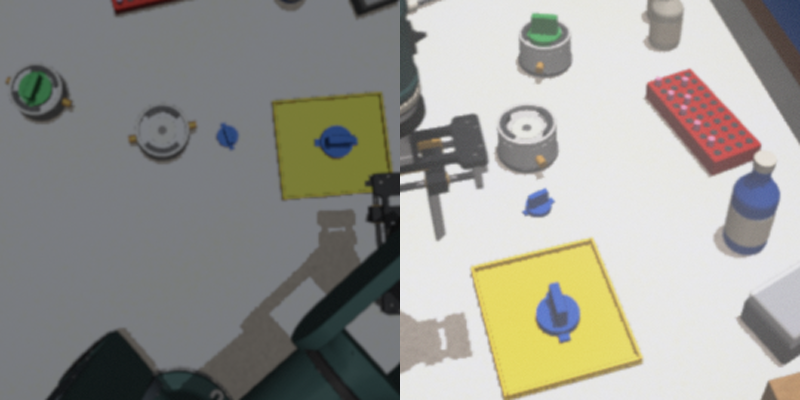

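The cover stands wing up in the middle of the tray (left 337,142; right 557,313). The housing is empty, the green cover is untouched and the robot is clear.

```bash
python3 -c "
from bench import *
print(close_job())"
```

```text
the job is handed in; nothing more can be done
None
```

I turned the blue cover about 80° counter-clockwise, lifted it straight off its housing and lowered it wing grip up onto the tray floor; the green cover was left alone, and the job was handed in at about 14 s.

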